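# Read two blue-capped tubes in the slotted reader

### The arm

A 6-joint arm with a two-finger parallel gripper is mounted at the origin on a cart in front of the work surface, level with it; the furniture and walls round the work are solid. World frame = base frame: x ahead of the robot, y to its left, z up, the work surface at z = 0. Lengths are in m, angles in rad, forces in N, time in s.
With the tool pointing down it reaches from about 0.35 to 0.975 m from the base axis. Payload 7.1 kg.
Tool frame: the origin (TCP) lies between the finger pads; the fingertips stand 25 mm ahead of it and the grasp point (between the pads) lies 6 mm ahead of it (manip.tip_reach is the distance from the TCP to the fingertips, in m); z points along the fingers, y is the line along which they close (so a half turn about z gives the same grasp; the last joint's range is limited). The gripper opens to 88 mm and grips with 3 to 60 N. Pads are 20 mm wide; open, the fingers measure 115 mm over their backs; the gripper's body (75 mm by 178 mm) begins 61 mm behind the grasp point.
Start: joints at [1.112, 0.423, 1.63, -0, 1.089, -0.019], TCP at [0.266, 0.566, 0.248] pointing down, gripper open.
Joint ranges: [-3, 3], [-0.9, 2.11], [0.09, 2.58], [-1.31, 4.45], [0.11, 2.69], [-2.54, 2.54]. Speed limits (rad/s): [2.39, 2.39, 3.01, 3.14, 3.14, 3.14].

### API

Orientations are given as a unit quaternion [x, y, z, w].
In Python, from cell import readout, cams, manip gives the robot as it stands.
- The arm moves only by the tool move_arm, never from a script. Its argument "motion" is a list of rows, each an object with "offset": the shift along the tool's x, y, z in mm, a list of three; "rotation": the turn, a rotation vector about the tool's x, y, z in rad, a list of three. In form: [{"offset": [dx, dy, dz], "rotation": [wx, wy, wz]}, ...]. A call has 1 to 20 rows; each row shifts and turns the commanded pose from where the row before left it, along the tool's axes as they then stand; what a row does not reach is not made up. A row lasts 1/10 s, in which the tool goes at most 50 mm and 8.59 degrees, less where a joint would pass 70% of its speed; a pose out of reach is approached as far as the arm can. A call with a gripper value outside its range is refused whole. "hand" is the finger opening in mm, from 0 to 87.8, set as the call begins (left out, the last holds). The fingers move at their own pace and stop on an object; "squeeze" is the grip in N (left out, the last holds). Time passes only in rows, so rows that do not move let the fingers close. It gives the time, the measured TCP pose, the force, the opening and the grip force at its end, in the units of the state.
- readout.get_obs(): the state, without advancing time (a new reading comes with each control period).
- cams.camera(name): name is "side" or "top"; returns a dict with "color" (420x560x3 uint8, red, green, blue), "camera_matrix" (3x3 intrinsics, pixels), "dist" ([k1, k2, p1, p2, k3] as OpenCV has them; the pictures are not rectified), "eye" and "rotation" of the camera in the world. Camera axes: x right, y down, z forward; pixel columns grow to the right and rows downward; lengths in m; the calibration is good to about 2 mm. A picture is of the moment at which its call begins. There is no depth.
- manip.job_done(): hands the job in; it is judged then, once.
The state is a dict: "clock": time; "joints": joint angles; "joint_velocities": joint speeds; "joint_torque": joint torques, N m; "eef_pos": TCP position; "tcp_rot": TCP orientation; "contact_force": force on the tool from outside, world axes, zero at the start; "moment": the same for the moment, N m; "gripper_width": finger opening in m; "finger_force": force on a finger pad.
Only numpy, scipy, OpenCV 4.12 (cv2) and the standard library are available. Lean on these libraries where they do the work, as an engineer would, in place of code of your own. Each camera call takes 0.05 s, during which the arm holds its last target. There are 200 camera calls.

### The job

Put the two blue-capped tubes from the orange rack into the two pockets of the white tube holder while it stands on the bench, and leave the red and yellow ones in the rack. Then take the holder by its blue handle, lower it through the slot in the reader's lid until the top face of its white block is level with the lid, and finish while still holding it there, upright and hanging free, neither resting on the reader nor pressing against the edges of the slot. Leave the beaker, the marker and the round tin where they are.

Things in the scene. Friction and masses are not known exactly. Their poses are not given: they have to be found in the camera images.
- rack: orange tube rack, 66 x 170 x 33 mm, fixed to the bench; origin at the centre of its underside, z up, y along its length. The tubes stand in the middle row (on the line x = 0), at least 41 mm apart, on its floor 3 mm above the bench; its upper deck, 33 mm above the bench, has openings of about 16 x 18 mm
- tube_blue_a: capped sample tube with a blue cap, 64 mm long, about 12 g, loose, standing upright in the rack; body 13.6 mm in diameter, cap 16.8 mm in diameter from 50 to 64 mm above its origin; origin at the centre of its foot, z along the tube towards the cap. The place of each colour in the rack changes
- tube_blue_b: the second tube with a blue cap, the same as tube_blue_a
- tube_red: the same kind of tube with a red cap; it stays in the rack
- tube_yellow: the same kind of tube with a yellow cap; it stays in the rack
- holder: tube holder, loose, about 0.18 kg, standing on the bench: a white block 30 mm (x) x 120 mm (y) x 40 mm (z) with a blue upright handle in its middle reaching 100 mm above the underside; its lowest 8 mm taper, to 4 mm less on every side at the underside. Two round pockets, 19 mm in diameter, open at the top face, lie 45 mm to either side of the handle along y. Origin at the centre of its underside, z up. It works the same turned half round
- holder_grip (a point): point on the holder's handle to take it by, 88 mm above the underside, in the middle; the axes are the holder's: the handle is 12 mm thick along x and 22 mm wide along y
- pocket_a (a point): centre of the floor of the pocket at -y of the holder; the pocket is 32 mm deep, its mouth is 40 mm above the holder's underside and its floor 8 mm above it, so a seated tube's cap spans 58 to 72 mm above the holder's underside
- pocket_b (a point): the same point of the pocket at +y of the holder
- reader: grey sample reader, 80 mm (x) x 170 mm (y) x 75 mm (z), fixed to the bench, with an amber window in its front, hollow below an aluminium guard lid 6 mm thick; inner floor 6 mm above the bench. Origin at the centre of its underside, z up. Its place and yaw on the bench change
- slot (a point): centre of the slot in the reader's lid, at the level of the lid's top face, 75 mm above the bench; the slot is 34 mm (x) x 124 mm (y) with slightly bevelled edges, so the holder's block passes with 2 mm on every side; axes as the reader's
- beaker_glass: small glass beaker, 54 mm in diameter, 70 mm tall, standing behind the work; origin at the centre of its underside; not part of the job
- marker_2: black-capped marker pen, 129 x 18 x 19 mm, lying behind the work; origin at the centre of its underside; not part of the job
- stir_bars: round white tin, 55 mm in diameter, 22 mm tall; origin at the centre of its underside; not part of the job
Not all that is in view belongs to the job. Of the things that look like the holder, take the one that is farthest to the robot's right at the start.

How it is judged:
By the outcome, as a careful person would: the job done as asked, in the order asked, and still so for the second after the job is handed in, while the arm keeps its last pose, push and grip.
It also fails if it takes over 64 s, if anything falls off the work surface, if the arm or the gripper's body presses on something with over 40 N, if the wrist force passes 120 N, or if a joint passes its speed limit or range.

## Working session

There is one attempt and no reset: what is moved stays moved. The work goes in short steps, Python scripts to look and compute and a tool call to move; the robot and the scene stay as the last step left them, time stands still between calls to the robot, and variables do not carry over. Pictures are saved under pics/ and viewed, at most 10 in all, crops included, and the job is handed in when it is done.

Besides the shell and the picture viewer there is one more tool, called after "Emit:" as a command line: name --argument value ..., lists and objects as JSON in quotes. move_arm: Moves the arm, as the interface text tells. Its arguments: {"type":"object","properties":{"motion":{"type":"array"},"hand":{"type":"number"},"squeeze":{"type":"number"}},"required":["motion"]}

```bash
ls; mkdir -p pics
python3 - <<'E'
from cell import readout,cams,manip
import cv2,numpy as np
o=readout.get_obs();print({k:np.round(v,4).tolist() for k,v in o.items()},manip.tip_reach)
for n in("top","side"):
    c=cams.camera(n);cv2.imwrite(f"pics/{n}0.png",c["color"][:,:,::-1]);np.savez(f"pics/{n}0.npz",**c)
    print(n,np.round(c["camera_matrix"],1).tolist(),c["dist"],c["eye"],np.round(c["rotation"],3).tolist())
E
```

```text
pics
{'clock': 0.0, 'joints': [1.112, 0.4238, 1.6307, -0.0, 1.0886, -0.019], 'joint_velocities': [0.0001, 0.0002, -0.0015, 0.0017, -0.0, 0.0013], 'joint_torque': [-0.002, -54.4619, -27.3664, 0.0642, 0.0229, -0.0002], 'eef_pos': [0.2658, 0.5651, 0.2469], 'tcp_rot': [0.2181, 0.9759, -0.0007, -0.0002], 'contact_force': [0.2224, -0.5027, -0.8012], 'moment': [0.0203, -0.027, -0.0272], 'finger_force': 0.0, 'gripper_width': 0.0881} 0.025
top [[399.4, 0.0, 276.7], [0.0, 399.4, 211.4], [0.0, 0.0, 1.0]] [0.01562702 0.         0.         0.         0.        ] [0.40057045 0.06929488 1.23184889] [-0.704, 0.707, -0.055, 0.048]
side [[451.7, 0.0, 285.3], [0.0, 451.7, 215.0], [0.0, 0.0, 1.0]] [-0.04459629  0.          0.          0.          0.        ] [ 0.26632256 -1.28907789  0.61630226] [0.821, -0.088, 0.051, -0.562]
```

View pics/top0.png

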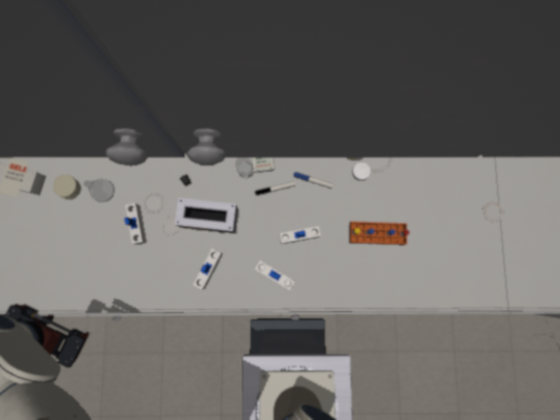

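View pics/side0.png

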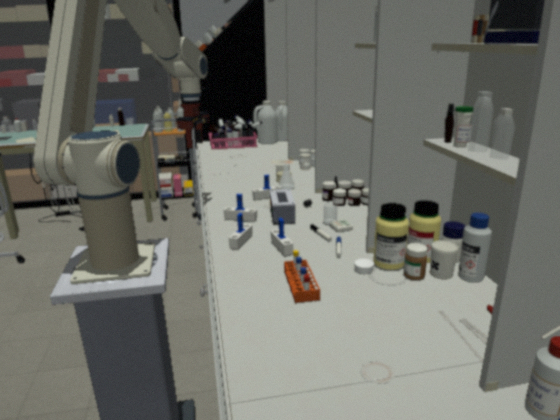

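The top view shows the rack at about (378,233), the reader at (207,215) and four holder-like things at (134,223), (207,268), (275,275) and (300,235). The robot faces up in the picture, so its right is picture right. The one at (300,235) is therefore the holder meant. I'll confirm it in an enlarged crop.

```bash
cat > h.py <<'E'
import cv2,numpy as np
from scipy.spatial.transform import Rotation as R
def load(n): return dict(np.load(f"pics/{n}.npz"))
def snap(n,f):
    from cell import cams
    c=cams.camera(n);np.savez(f"pics/{f}.npz",**c);return c
def ray(c,uv):
    p=cv2.undistortPoints(np.array(uv,float).reshape(-1,1,2),c["camera_matrix"],c["dist"]).reshape(-1,2)
    q=np.array(c["rotation"],float); M=q if q.shape==(3,3) else R.from_quat(q).as_matrix()
    return np.c_[p,np.ones(len(p))]@M.T
def onz(c,uv,z):
    d=ray(c,uv);e=np.array(c["eye"]);return e+d*((z-e[2])/d[:,2])[:,None]
def proj(c,X):
    q=np.array(c["rotation"],float); M=q if q.shape==(3,3) else R.from_quat(q).as_matrix()
    return cv2.projectPoints(np.array(X,float).reshape(-1,1,3),cv2.Rodrigues(M.T)[0],-M.T@np.array(c["eye"]),c["camera_matrix"],c["dist"])[0].reshape(-1,2)
def blobs(m,off=(0,0),amin=5):
    n,l,s,_=cv2.connectedComponentsWithStats(m.astype(np.uint8))
    return [(int(s[i,4]),l==i) for i in range(1,n) if s[i,4]>=amin]
def centroid(m):
    y,x=np.nonzero(m);return x.mean(),y.mean()
E
python3 - <<'E'
from h import *
c=load("top0");im=c["color"][190:270,165:425]
cv2.imwrite("pics/crop.png",cv2.resize(im[:,:,::-1],None,fx=3,fy=3,interpolation=cv2.INTER_CUBIC))
hsv=cv2.cvtColor(c["color"],cv2.COLOR_RGB2HSV);H,S,V=cv2.split(hsv)
roi=np.zeros(H.shape,bool);roi[155:300,100:430]=1
for name,m in dict(blue=(H>105)&(H<130)&(S>120),white=(S<60)&(V>165),yel=(H>18)&(H<35)&(S>150),org=(H<16)&(S>170)).items():
    for a,b in blobs(m&roi,amin=6):
        y,x=np.nonzero(b);r=cv2.minAreaRect(np.c_[x,y].astype(np.float32))
        print(name,a,np.round(centroid(b),1),np.round(r[0],1),np.round(r[1],1),round(r[2],1),np.round(onz(c,[centroid(b)],0.04)[0],3))
E
```

```text
blue 38 [300.9 176. ] [301.  176.1] [12.6  2.8] 18.4 [ 0.686 -0.017  0.04 ]
blue 68 [130.4 221.8] [130.  222.5] [ 9. 10.] 90.0 [0.546 0.494 0.04 ]
blue 41 [299.6 233.9] [299.6 233.8] [4.4 8.9] 71.6 [ 0.508 -0.011  0.04 ]
blue 10 [370.5 231. ] [370.5 231. ] [2. 3.] 90.0 [ 0.516 -0.224  0.04 ]
blue 10 [391.3 231.8] [391.5 232. ] [2. 3.] 90.0 [ 0.513 -0.286  0.04 ]
blue 54 [205.6 268. ] [205.5 267.7] [6.1 9.2] 29.7 [0.408 0.267 0.04 ]
blue 43 [274.3 274.7] [274.3 274.8] [9.3 4.5] 31.0 [0.388 0.065 0.04 ]
white 15 [253.9 162.5] [253.8 162.4] [7.  1.9] 71.6 [0.728 0.126 0.04 ]
white 15 [270.5 161.7] [270.1 162.2] [6.3 3.4] 76.0 [0.731 0.075 0.04 ]
white 252 [361.8 169.7] [361.5 170. ] [16. 17.] 90.0 [ 0.705 -0.205  0.04 ]
white 50 [320.7 181.4] [321.5 181.6] [22.1  2.2] 18.4 [ 0.668 -0.078  0.04 ]
white 50 [282.8 185.2] [283.1 185.2] [ 2.2 22.8] 76.8 [0.657 0.038 0.04 ]
white 900 [203.4 212.2] [203.7 213.2] [59.1 27.8] 6.1 [0.575 0.278 0.04 ]
white 107 [130.3 210. ] [130.  209.8] [14.5 10.6] 78.7 [0.582 0.496 0.04 ]
white 327 [299.8 233.2] [300.  233.3] [11.  41.5] 79.5 [ 0.51  -0.012  0.04 ]
white 105 [134.1 234.1] [134.5 234.8] [15.5 10.5] 80.5 [0.51  0.482 0.04 ]
white 142 [211.6 256.7] [211.6 256.8] [10.5 16.6] 29.7 [0.441 0.25  0.04 ]
white 448 [274.1 274.7] [274.4 274.7] [43.2 12.5] 31.0 [0.388 0.066 0.04 ]
white 150 [199.8 279.9] [199.4 280.2] [10.7 16.1] 26.6 [0.374 0.284 0.04 ]
yel 29 [356.7 230.6] [356.5 230.5] [5. 5.] 90.0 [ 0.517 -0.183  0.04 ]
org 787 [378.  233.1] [378.8 232.8] [56.3 18.8] 2.4 [ 0.51  -0.246  0.04 ]
```

View pics/crop.png

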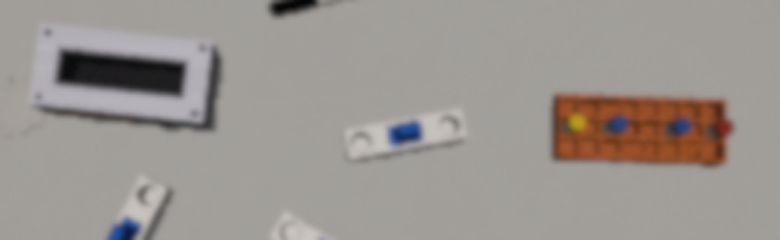

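The crop shows a white block with two pockets and an upright blue handle, and nothing similar stands further right. So (300,234) is the holder. In the rack the order is yellow (357), blue (370), blue (391), red (405). Next I refine the poses.

```bash
cat > meas.py <<'E'
from h import *
K=8
def up(c,x0,x1,y0,y1):
    im=cv2.resize(c["color"][y0:y1,x0:x1],None,fx=K,fy=K,interpolation=cv2.INTER_CUBIC)
    return im,lambda p:(np.asarray(p,float)+.5)/K-.5+np.array([x0,y0])
def rect(c,mask,f,z,name):
    cs,_=cv2.findContours(mask.astype(np.uint8),cv2.RETR_EXTERNAL,cv2.CHAIN_APPROX_NONE)
    r=cv2.minAreaRect(max(cs,key=cv2.contourArea)); P=onz(c,f(cv2.boxPoints(r)),z)[:,:2]
    e1,e2=P[1]-P[0],P[2]-P[1]
    l=e1 if np.hypot(*e1)>np.hypot(*e2) else e2
    yaw=np.degrees(np.arctan2(-l[0],l[1])); yaw=(yaw+90)%180-90
    print(name,"c",np.round(P.mean(0),4),"size",np.round([np.hypot(*e1),np.hypot(*e2)],4),"yaw(of y axis)",round(yaw,2))
    return P.mean(0),yaw
E
python3 - <<'E'
from meas import *
c=load("top0")
im,f=up(c,275,325,215,252);h=cv2.cvtColor(im,cv2.COLOR_RGB2HSV)
g=im.min(2).astype(int);blue=(h[...,1]>110)&(h[...,0]>100)
for t in(170,185,200): rect(c,cv2.morphologyEx(((im[...,0]>t)&(g>t-20)|blue).astype(np.uint8),cv2.MORPH_CLOSE,np.ones((25,25))),f,.04,f"holder{t}")
rect(c,blue,f,.09,"handle")
m=im[20:-20,20:-20].reshape(-1,3);print("levels",np.percentile(m,[5,50,90,97],axis=0).tolist())
im,f=up(c,165,245,190,240);g=im.mean(2)
for t in(160,175,190): rect(c,g>t,f,.075,f"lid{t}")
s=np.zeros(g.shape,bool);s[60:-60,100:-100]=1
lab=[(a,b) for a,b in blobs((g<110),amin=500)]
for t in(90,120,140):
    for a,b in blobs(g<t,amin=8000):
        q=f(centroid(b))
        if abs(q[0]-204)<15: rect(c,b,f,.075,f"slot{t}")
im,f=up(c,340,420,215,250);h=cv2.cvtColor(im,cv2.COLOR_RGB2HSV);H,S=h[...,0],h[...,1]
rect(c,cv2.morphologyEx(((H<20)&(S>120)).astype(np.uint8),cv2.MORPH_CLOSE,np.ones((60,60))),f,.033,"rack")
for n,m in dict(blue=(H>100)&(H<150)&(S>60),yel=(H>20)&(H<36)&(S>120),red=(H>172)&(S>120)).items():
    for a,b in blobs(m,amin=300): 
        q=f(centroid(b));print(n,a/64,q.round(1),onz(c,[q],.063)[0].round(4))
cs=load("side0")
im,f=up(cs,270,330,245,305);h=cv2.cvtColor(im,cv2.COLOR_RGB2HSV);H,S=h[...,0],h[...,1]
for a,b in blobs((H>100)&(H<135)&(S>90),amin=300):
    q=f(centroid(b));print("side blue",a/64,q.round(1))
E
```

```text
holder170 c [ 0.5094 -0.0122] size [0.1227 0.0317] yaw(of y axis) 10.35
holder185 c [ 0.5085 -0.012 ] size [0.1146 0.0264] yaw(of y axis) 10.3
holder200 c [ 0.5081 -0.011 ] size [0.029  0.0149] yaw(of y axis) 14.71
handle c [ 0.5036 -0.0076] size [0.0278 0.0143] yaw(of y axis) 14.71
levels [[128.0, 128.0, 134.0], [161.0, 159.0, 155.0], [183.0, 179.0, 175.0], [195.0, 191.0, 186.0]]
lid160 c [0.5618 0.2741] size [0.0973 0.1861] yaw(of y axis) -5.9
lid175 c [0.5664 0.2684] size [0.0738 0.1652] yaw(of y axis) -6.62Traceback (most recent call last):
  File "<stdin>", line 9, in <module>
  File "meas.py", line 8, in rect
    r=cv2.minAreaRect(max(cs,key=cv2.contourArea)); P=onz(c,f(cv2.boxPoints(r)),z)[:,:2]
                      ~~~^^^^^^^^^^^^^^^^^^^^^^^^
ValueError: max() iterable argument is empty
```

Run:
```python
from meas import *
c=load("top0")
im,f=up(c,275,325,215,252);h=cv2.cvtColor(im,cv2.COLOR_RGB2HSV)
for t in(172,176): rect(c,cv2.morphologyEx((((im[...,0]>t))|((h[...,1]>110)&(h[...,0]>100))).astype(np.uint8),cv2.MORPH_CLOSE,np.ones((25,25))),f,.04,f"holder{t}")
im,f=up(c,165,245,190,240);g=im.mean(2);b=im[...,2].astype(int)-im[...,0]
print("lid rgb",im[60:80,200:220].mean((0,1)),"bench",im[5:20,300:400].mean((0,1)))
for t in(166,169,172): rect(c,g>t,f,.075,f"lid{t}")
for t in(0,5): rect(c,cv2.morphologyEx(((b>t)&(g>145)).astype(np.uint8),cv2.MORPH_OPEN,np.ones((9,9))),f,.075,f"lidb{t}")
for t in(70,100,120):
    for a,bb in blobs(g<t,amin=5000):
        q=f(centroid(bb))
        if abs(q[0]-204)<15: rect(c,bb,f,.075,f"slot{t}")
im,f=up(c,340,420,215,250);h=cv2.cvtColor(im,cv2.COLOR_RGB2HSV);H,S=h[...,0],h[...,1]
rect(c,cv2.morphologyEx(((H<20)&(S>120)).astype(np.uint8),cv2.MORPH_CLOSE,np.ones((60,60))),f,.033,"rack")
for n,m in dict(blue=(H>100)&(H<150)&(S>60),yel=(H>20)&(H<36)&(S>120),red=(H>172)&(S>120)).items():
    for a,b in blobs(m,amin=300): 
        q=f(centroid(b));print(n,a/64,q.round(1),onz(c,[q],.063)[0].round(4))
cs=load("side0")
im,f=up(cs,270,330,245,305);h=cv2.cvtColor(im,cv2.COLOR_RGB2HSV);H,S=h[...,0],h[...,1]
for a,b in blobs((H>100)&(H<135)&(S>90),amin=300):
    q=f(centroid(b));print("side blue",a/64,q.round(1))
im,f=up(cs,255,305,205,260);h=cv2.cvtColor(im,cv2.COLOR_RGB2HSV);H,S=h[...,0],h[...,1]
for a,b in blobs((H>100)&(H<135)&(S>90),amin=900):
    q=f(centroid(b));print("side handle",a/64,q.round(1), "expected", proj(cs,[.508,-.012,.07]).round(1))
```

```text
holder172 c [ 0.5092 -0.0121] size [0.1217 0.031 ] yaw(of y axis) 10.29
holder176 c [ 0.5088 -0.0121] size [0.1195 0.0295] yaw(of y axis) 10.41
lid rgb [168.2575 165.415  166.0575] bench [161.01866667 157.86733333 154.04133333]
lid166 c [0.567  0.2693] size [0.0798 0.1711] yaw(of y axis) -5.95
lid169 c [0.5669 0.2689] size [0.0773 0.1691] yaw(of y axis) -6.5
lid172 c [0.5667 0.2684] size [0.0755 0.167 ] yaw(of y axis) -6.64
lidb0 c [0.565 0.267] size [0.0787 0.1693] yaw(of y axis) -6.39Traceback (most recent call last):
  File "<stdin>", line 8, in <module>
  File "meas.py", line 8, in rect
    r=cv2.minAreaRect(max(cs,key=cv2.contourArea)); P=onz(c,f(cv2.boxPoints(r)),z)[:,:2]
                      ~~~^^^^^^^^^^^^^^^^^^^^^^^^
ValueError: max() iterable argument is empty
```

Run:
```python
from meas import *
c=load("top0")
im,f=up(c,165,245,190,240);g=im.mean(2)
for t in(70,90,110,125):
    for a,bb in blobs(g<t,amin=5000):
        q=f(centroid(bb))
        if abs(q[0]-204)<15: rect(c,bb,f,.075,f"slot{t}")
im,f=up(c,340,420,215,250);h=cv2.cvtColor(im,cv2.COLOR_RGB2HSV);H,S=h[...,0],h[...,1]
rect(c,cv2.morphologyEx(((H<20)&(S>120)).astype(np.uint8),cv2.MORPH_CLOSE,np.ones((60,60))),f,.033,"rack")
for n,m in dict(blue=(H>100)&(H<150)&(S>60),yel=(H>20)&(H<36)&(S>120),red=(H>172)&(S>120)).items():
    for a,b in blobs(m,amin=300): 
        q=f(centroid(b));print(n,a/64,q.round(1),onz(c,[q],.063)[0].round(4))
cs=load("side0")
im,f=up(cs,270,330,245,305);h=cv2.cvtColor(im,cv2.COLOR_RGB2HSV);H,S=h[...,0],h[...,1]
for a,b in blobs((H>100)&(H<135)&(S>90),amin=300):
    q=f(centroid(b));print("side blue",a/64,q.round(1))
im,f=up(cs,255,305,205,260);h=cv2.cvtColor(im,cv2.COLOR_RGB2HSV);H,S=h[...,0],h[...,1]
for a,b in blobs((H>100)&(H<135)&(S>90),amin=900):
    q=f(centroid(b));print("side handle",a/64,q.round(1), "expected", proj(cs,[.508,-.012,.07]).round(1))
print(proj(cs,[[.511,-.222,.06],[.511,-.283,.06]]))
```

```text
slot70 c [0.5653 0.2669] size [0.0297 0.1199] yaw(of y axis) -6.15
slot90 c [0.5649 0.2669] size [0.0319 0.1219] yaw(of y axis) -6.51
slot110 c [0.5649 0.2671] size [0.0345 0.1241] yaw(of y axis) -6.61
slot110 c [0.5249 0.2462] size [0.1786 0.074 ] yaw(of y axis) 18.8
slot125 c [0.525  0.2469] size [0.1824 0.0773] yaw(of y axis) 18.87
slot125 c [0.565 0.267] size [0.0362 0.1262] yaw(of y axis) -6.52
rack c [ 0.5111 -0.2509] size [0.0633 0.1762] yaw(of y axis) -2.34
blue 22.171875 [370.8 231. ] [ 0.5138 -0.2191  0.063 ]
blue 22.09375 [391.5 231.7] [ 0.5115 -0.2801  0.063 ]
yel 23.15625 [356.5 230.6] [ 0.5151 -0.1773  0.063 ]
side blue 22.90625 [298.2 259.7]
side blue 24.265625 [302.8 270.2]
side handle 100.34375 [280.9 226.9] expected [[281.3 227.1]]
[[297.54965383 259.60468594]
 [302.90197066 270.0468841 ]]
```

Emit:
move_arm --motion '[{"offset":[0,0,0],"rotation":[0,0,0.1414]},{"offset":[0,0,0],"rotation":[0,0,0.1414]},{"offset":[0,0,0],"rotation":[0,0,0.1414]},{"offset":[0,0,0],"rotation":[0,0,0.1414]},{"offset":[0,0,0],"rotation":[0,0,0.1414]},{"offset":[0,0,0],"rotation":[0,0,0.1414]},{"offset":[0,0,0],"rotation":[0,0,0.1414]},{"offset":[0,0,0],"rotation":[0,0,0.1414]},{"offset":[-42,13,0],"rotation":[0,0,0]},{"offset":[-42,13,0],"rotation":[0,0,0]},{"offset":[-42,13,0],"rotation":[0,0,0]},{"offset":[-42,13,0],"rotation":[0,0,0]},{"offset":[-42,13,0],"rotation":[0,0,0]},{"offset":[-42,13,0],"rotation":[0,0,0]},{"offset":[-42,13,0],"rotation":[0,0,0]},{"offset":[-42,13,0],"rotation":[0,0,0]},{"offset":[-42,13,0],"rotation":[0,0,0]},{"offset":[-42,13,0],"rotation":[0,0,0]}]' --hand 50

```text
clock: 1.9
eef_pos: [0.396, 0.1438, 0.2477]
tcp_rot: [0.707, 0.707, -0.0, 0.0]
contact_force: [1.4, -0.6, 0.0]
gripper_width: 0.0502
finger_force: 0.0
```

Emit:
move_arm --motion '[{"offset":[-40.4,13,10],"rotation":[0,0,0]},{"offset":[-40.4,13,10],"rotation":[0,0,0]},{"offset":[-40.4,13,10],"rotation":[0,0,0]},{"offset":[-40.4,13,10],"rotation":[0,0,0]},{"offset":[-40.4,13,10],"rotation":[0,0,0]},{"offset":[-40.4,13,10],"rotation":[0,0,0]},{"offset":[-40.4,13,10],"rotation":[0,0,0]},{"offset":[-40.4,13,10],"rotation":[0,0,0]},{"offset":[-40.4,13,10],"rotation":[0,0,0]},{"offset":[0,0,0],"rotation":[0,0,0]},{"offset":[0,0,0],"rotation":[0,0,0]},{"offset":[0,0,0],"rotation":[0,0,0]}]'

```text
clock: 3.1
eef_pos: [0.5122, -0.2171, 0.1575]
tcp_rot: [0.707, 0.707, -0.0, -0.001]
contact_force: [0.3, -0.6, -0.1]
gripper_width: 0.0496
finger_force: 0.0
```

Emit:
move_arm --motion '[{"offset":[-2.5,0.5,20],"rotation":[0,0,0]},{"offset":[0,0,25],"rotation":[0,0,0]},{"offset":[0,0,25],"rotation":[0,0,0]},{"offset":[0,0,14],"rotation":[0,0,0]},{"offset":[0,0,7.5],"rotation":[0,0,0]},{"offset":[0,0,0],"rotation":[0,0,0]},{"offset":[0,0,0],"rotation":[0,0,0]}]'

```text
clock: 3.8
eef_pos: [0.5139, -0.2205, 0.0669]
tcp_rot: [0.707, 0.707, 0.0, 0.0]
contact_force: [-0.7, -0.2, 0.7]
gripper_width: 0.0498
finger_force: 0.0
```

Run:
```python
from h import *
a=snap("top","top1");b=snap("side","side1")
A=cv2.resize(a["color"][190:270,325:425],None,fx=4,fy=4,interpolation=cv2.INTER_CUBIC)
B=cv2.resize(b["color"][215:315,250:350],(400,400),interpolation=cv2.INTER_CUBIC)[:320]
cv2.imwrite("pics/c1.png",np.hstack([A,B])[:,:,::-1])
```

```text
(no output)
```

View pics/c1.png

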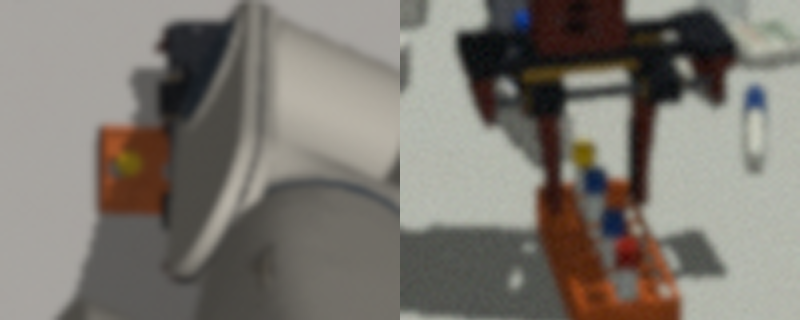

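The fingers straddle the first blue tube: in the side crop they are at x≈550 and 640, with the cap at 595. Closing now.

Emit:
move_arm --motion '[{"offset":[0,0,0],"rotation":[0,0,0]},{"offset":[0,0,0],"rotation":[0,0,0]},{"offset":[0,0,0],"rotation":[0,0,0]},{"offset":[0,0,0],"rotation":[0,0,0]},{"offset":[0,0,0],"rotation":[0,0,0]},{"offset":[0,0,0],"rotation":[0,0,0]},{"offset":[0,0,0],"rotation":[0,0,0]}]' --hand 5 --squeeze 12

```text
clock: 4.6
eef_pos: [0.5134, -0.2206, 0.0662]
tcp_rot: [0.707, 0.707, -0.0, -0.0]
contact_force: [-0.1, -0.1, 1.5]
gripper_width: 0.0167
finger_force: 12.0
```

Emit:
move_arm --motion '[{"offset":[0,0,-15],"rotation":[0,0,0]},{"offset":[0,0,-30],"rotation":[0,0,0]},{"offset":[0,0,-35],"rotation":[0,0,0]},{"offset":[0,0,-40],"rotation":[0,0,0]},{"offset":[42,-2,0],"rotation":[0,0,0]},{"offset":[42,-2,0],"rotation":[0,0,0]},{"offset":[42,-2,0],"rotation":[0,0,0]},{"offset":[42,-2,0],"rotation":[0,0,0]},{"offset":[42,-2,0],"rotation":[0,0,0]},{"offset":[42,-2,0],"rotation":[0,0,0]},{"offset":[0,0,25],"rotation":[0,0,0]},{"offset":[0,0,25],"rotation":[0,0,0]},{"offset":[0,0,15],"rotation":[0,0,0]},{"offset":[0,0,0],"rotation":[0,0,0]},{"offset":[0,0,0],"rotation":[0,0,0]},{"offset":[0,0,0],"rotation":[0,0,0]}]'

```text
clock: 6.2
eef_pos: [0.5022, 0.0313, 0.1224]
tcp_rot: [0.707, 0.707, 0.001, 0.001]
contact_force: [0.1, -0.6, -0.8]
gripper_width: 0.0164
finger_force: 12.0
```

Run:
```python
from h import *
a=snap("top","top2");b=snap("side","side2")
A=cv2.resize(a["color"][195:275,250:350],None,fx=4,fy=4,interpolation=cv2.INTER_CUBIC)
B=cv2.resize(b["color"][190:270,235:335],None,fx=4,fy=4,interpolation=cv2.INTER_CUBIC)
cv2.imwrite("pics/c2.png",np.hstack([A,B])[:,:,::-1])
```

```text
(no output)
```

View pics/c2.png

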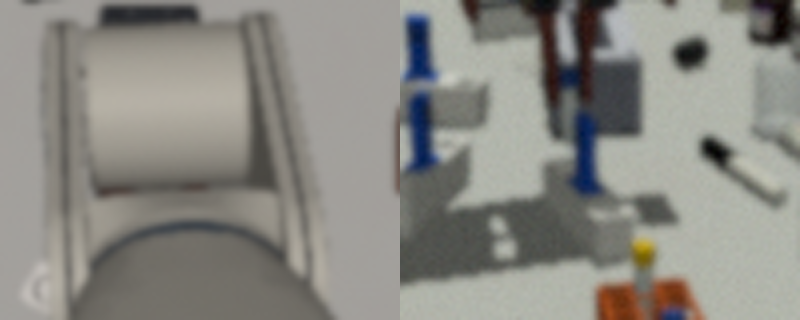

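The tube is held upright over the pocket (left side of the block in the side view). Lowering with force checks.

Emit:
move_arm --motion '[{"offset":[0.3,-1,10],"rotation":[0,0,0]},{"offset":[0,0,8],"rotation":[0,0,0]},{"offset":[0,0,6],"rotation":[0,0,0]},{"offset":[0,0,4],"rotation":[0,0,0]},{"offset":[0,0,0],"rotation":[0,0,0]}]'

```text
clock: 6.8
eef_pos: [0.4999, 0.0316, 0.0923]
tcp_rot: [0.707, 0.707, -0.001, -0.001]
contact_force: [0.0, 1.3, 0.4]
gripper_width: 0.0162
finger_force: 12.0
```

Emit:
move_arm --motion '[{"offset":[0,0.5,8],"rotation":[0,0,0]},{"offset":[0,0,6],"rotation":[0,0,0]},{"offset":[0,0,4],"rotation":[0,0,0]},{"offset":[0,0,2],"rotation":[0,0,0]},{"offset":[0,0,0],"rotation":[0,0,0]}]'

```text
clock: 7.3
eef_pos: [0.5008, 0.0317, 0.0729]
tcp_rot: [0.707, 0.707, -0.0, -0.0]
contact_force: [-0.4, 0.6, 0.2]
gripper_width: 0.0161
finger_force: 12.0
```

Emit:
move_arm --motion '[{"offset":[0,0,0],"rotation":[0,0,0]},{"offset":[0,0,0],"rotation":[0,0,0]},{"offset":[0,0,0],"rotation":[0,0,0]},{"offset":[0,0,0],"rotation":[0,0,0]},{"offset":[0,0,-24],"rotation":[0,0,0]},{"offset":[0,0,-30],"rotation":[0,0,0]},{"offset":[0,0,-30],"rotation":[0,0,0]},{"offset":[-39,1.3,0],"rotation":[0,0,0]},{"offset":[-39,1.3,0],"rotation":[0,0,0]},{"offset":[-39,1.3,0],"rotation":[0,0,0]},{"offset":[-39,1.3,0],"rotation":[0,0,0]},{"offset":[-39,1.3,0],"rotation":[0,0,0]},{"offset":[-39,1.3,0],"rotation":[0,0,0]},{"offset":[-39,1.3,0],"rotation":[0,0,0]},{"offset":[-39,1.3,0],"rotation":[0,0,0]},{"offset":[0,0,0],"rotation":[0,0,0]},{"offset":[0,0,0],"rotation":[0,0,0]},{"offset":[0,0,0],"rotation":[0,0,0]}]' --hand 48

```text
clock: 9.1
eef_pos: [0.5109, -0.2793, 0.157]
tcp_rot: [0.707, 0.707, -0.0, -0.001]
contact_force: [-0.3, -0.7, -0.1]
gripper_width: 0.0477
finger_force: 0.0
```

Run:
```python
from meas import *
c=snap("top","top3")
im,f=up(c,275,325,215,252);h=cv2.cvtColor(im,cv2.COLOR_RGB2HSV)
for t in(172,176): rect(c,cv2.morphologyEx((((im[...,0]>t))|((h[...,1]>110)&(h[...,0]>100))).astype(np.uint8),cv2.MORPH_CLOSE,np.ones((25,25))),f,.04,f"holder{t}")
for a,b in blobs((h[...,0]>100)&(h[...,0]<150)&(h[...,1]>60),amin=600):
    q=f(centroid(b));print(a/64,q.round(1),onz(c,[q],.068)[0].round(4))
```

```text
holder172 c [ 0.5247 -0.0112] size [0.1504 0.0836] yaw(of y axis) -0.21
holder176 c [ 0.5099 -0.0126] size [0.1257 0.0344] yaw(of y axis) 9.87
62.875 [299.5 233.9] [ 0.5055 -0.0089  0.068 ]
16.90625 [285.4 235.5] [0.5009 0.0322 0.068 ]
```

Tube one is seated at exactly the predicted pocket position. Now the second tube.

Emit:
move_arm --motion '[{"offset":[-1,0.3,20],"rotation":[0,0,0]},{"offset":[0,0,25],"rotation":[0,0,0]},{"offset":[0,0,25],"rotation":[0,0,0]},{"offset":[0,0,14],"rotation":[0,0,0]},{"offset":[0,0,6.5],"rotation":[0,0,0]},{"offset":[0,0,0],"rotation":[0,0,0]},{"offset":[0,0,0],"rotation":[0,0,0]}]'

```text
clock: 9.85
eef_pos: [0.5122, -0.2814, 0.0675]
tcp_rot: [0.707, 0.707, 0.0, 0.001]
contact_force: [-0.4, -0.1, 0.8]
gripper_width: 0.0479
finger_force: 0.0
```

Emit:
move_arm --motion '[{"offset":[0,0,0],"rotation":[0,0,0]},{"offset":[0,0,0],"rotation":[0,0,0]},{"offset":[0,0,0],"rotation":[0,0,0]},{"offset":[0,0,0],"rotation":[0,0,0]},{"offset":[0,0,0],"rotation":[0,0,0]},{"offset":[0,0,0],"rotation":[0,0,0]},{"offset":[0,0,0],"rotation":[0,0,0]}]' --hand 5

```text
clock: 10.55
eef_pos: [0.5117, -0.2815, 0.0669]
tcp_rot: [0.707, 0.707, 0.0, 0.0]
contact_force: [-0.6, -0.1, 2.4]
gripper_width: 0.016
finger_force: 12.0
```

Emit:
move_arm --motion '[{"offset":[0,0,-15],"rotation":[0,0,0]},{"offset":[0,0,-30],"rotation":[0,0,0]},{"offset":[0,0,-35],"rotation":[0,0,0]},{"offset":[0,0,-40],"rotation":[0,0,0]},{"offset":[37.4,0.9,0],"rotation":[0,0,0]},{"offset":[37.4,0.9,0],"rotation":[0,0,0]},{"offset":[37.4,0.9,0],"rotation":[0,0,0]},{"offset":[37.4,0.9,0],"rotation":[0,0,0]},{"offset":[37.4,0.9,0],"rotation":[0,0,0]},{"offset":[37.4,0.9,0],"rotation":[0,0,0]},{"offset":[0,0,25],"rotation":[0,0,0]},{"offset":[0,0,25],"rotation":[0,0,0]},{"offset":[0,0,15],"rotation":[0,0,0]},{"offset":[0,0,0],"rotation":[0,0,0]},{"offset":[0,0,0],"rotation":[0,0,0]},{"offset":[0,0,0],"rotation":[0,0,0]}]'

```text
clock: 12.15
eef_pos: [0.5178, -0.0571, 0.1229]
tcp_rot: [0.707, 0.707, 0.001, 0.001]
contact_force: [0.5, -0.2, 0.8]
gripper_width: 0.0164
finger_force: 12.0
```

Emit:
move_arm --motion '[{"offset":[0.3,-0.7,10],"rotation":[0,0,0]},{"offset":[0,0,8],"rotation":[0,0,0]},{"offset":[0,0,6],"rotation":[0,0,0]},{"offset":[0,0,4],"rotation":[0,0,0]},{"offset":[0,0,0],"rotation":[0,0,0]}]'

```text
clock: 12.65
eef_pos: [0.5159, -0.0566, 0.0929]
tcp_rot: [0.707, 0.707, -0.0, -0.001]
contact_force: [-0.4, -0.7, -0.2]
gripper_width: 0.0164
finger_force: 12.0
```

Emit:
move_arm --motion '[{"offset":[0,0.7,8],"rotation":[0,0,0]},{"offset":[0,0,6],"rotation":[0,0,0]},{"offset":[0,0,4],"rotation":[0,0,0]},{"offset":[0,0,1.5],"rotation":[0,0,0]},{"offset":[0,0,0],"rotation":[0,0,0]}]'

```text
clock: 13.15
eef_pos: [0.5169, -0.0566, 0.0739]
tcp_rot: [0.707, 0.707, -0.0, -0.0]
contact_force: [0.2, -0.1, -0.2]
gripper_width: 0.0163
finger_force: 12.0
```

Emit:
move_arm --motion '[{"offset":[0,0,0],"rotation":[0,0,0]},{"offset":[0,0,0],"rotation":[0,0,0]},{"offset":[0,0,0],"rotation":[0,0,0]},{"offset":[0,0,0],"rotation":[0,0,0]},{"offset":[0,0,-24],"rotation":[0,0,0]},{"offset":[0,0,-30],"rotation":[0,0,0]},{"offset":[0,0,-30],"rotation":[0,0,0]},{"offset":[0,0,-30],"rotation":[0,0,0]},{"offset":[-30,0,0],"rotation":[0,0,0]},{"offset":[-45,0,0],"rotation":[0,0,0]},{"offset":[-45,0,0],"rotation":[0,0,0]},{"offset":[-45,0,0],"rotation":[0,0,0]}]' --hand 48

```text
clock: 14.35
eef_pos: [0.5169, -0.2231, 0.1885]
tcp_rot: [0.707, 0.707, 0.0, 0.0]
contact_force: [-0.1, 0.0, 0.6]
gripper_width: 0.048
finger_force: 0.0
```

Run:
```python
from meas import *
c=snap("top","top4")
im,f=up(c,275,325,215,252);h=cv2.cvtColor(im,cv2.COLOR_RGB2HSV)
for t in(172,176,180): rect(c,cv2.morphologyEx((((im[...,0]>t))|((h[...,1]>110)&(h[...,0]>100))).astype(np.uint8),cv2.MORPH_CLOSE,np.ones((25,25))),f,.04,f"holder{t}")
for a,b in blobs((h[...,0]>100)&(h[...,0]<150)&(h[...,1]>60),amin=600):
    q=f(centroid(b));print(a/64,q.round(1),onz(c,[q],.068)[0].round(4))
s=snap("side","side4")
A=cv2.resize(c["color"][195:275,250:350],None,fx=4,fy=4,interpolation=cv2.INTER_CUBIC)
B=cv2.resize(s["color"][190:270,235:335],None,fx=4,fy=4,interpolation=cv2.INTER_CUBIC)
cv2.imwrite("pics/c4.png",np.hstack([A,B])[:,:,::-1])
```

```text
holder172 c [ 0.5103 -0.0133] size [0.128  0.0357] yaw(of y axis) 9.6
holder176 c [ 0.5095 -0.0124] size [0.124  0.0327] yaw(of y axis) 10.21
holder180 c [ 0.5092 -0.0122] size [0.122  0.0311] yaw(of y axis) 10.24
18.0625 [315.5 230.1] [ 0.5164 -0.056   0.068 ]
62.8125 [299.5 233.9] [ 0.5055 -0.009   0.068 ]
16.90625 [285.4 235.5] [0.501  0.0322 0.068 ]
```

View pics/c4.png

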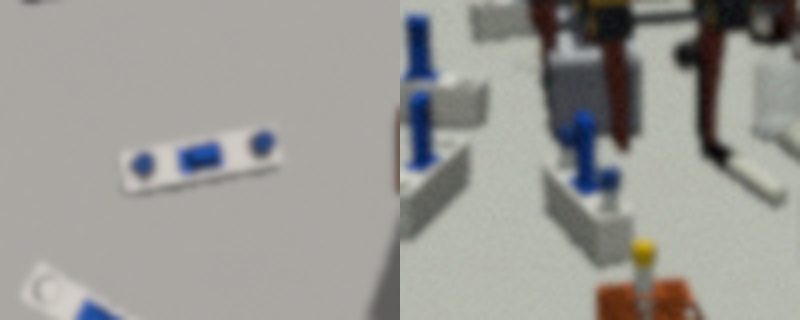

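Both blue tubes are seated, with caps at crop (144,164) and (263,143). Now going over the handle.

Emit:
move_arm --motion '[{"offset":[42.2,-1.6,0],"rotation":[0,0,0]},{"offset":[42.2,-1.6,0],"rotation":[0,0,0]},{"offset":[42.2,-1.6,0],"rotation":[0,0,0]},{"offset":[42.2,-1.6,0],"rotation":[0,0,0]},{"offset":[42.2,-1.6,0],"rotation":[0,0,0]},{"offset":[0,0,10],"rotation":[0,0,-0.089]},{"offset":[0,0,10],"rotation":[0,0,-0.089]},{"offset":[0,0,0],"rotation":[0,0,0]},{"offset":[0,0,0],"rotation":[0,0,0]},{"offset":[0,0,0],"rotation":[0,0,0]}]'

```text
clock: 15.45
eef_pos: [0.5092, -0.0106, 0.1686]
tcp_rot: [0.642, 0.766, 0.0, 0.0]
contact_force: [-0.3, 0.4, -0.0]
gripper_width: 0.0478
finger_force: 0.0
```

```bash
cat > st.py <<'E'
from cell import readout
import numpy as np,sys
from scipy.spatial.transform import Rotation as R
o=readout.get_obs();M=R.from_quat(o["tcp_rot"]).as_matrix()
print(round(o["clock"],2),np.round(o["eef_pos"],4),"yaw",round(np.degrees(np.arctan2(M[1,1],M[0,1])),2),"z",np.round(M[:,2],4),"F",np.round(o["contact_force"],2),"M",np.round(o["moment"],3),o["gripper_width"])
if len(sys.argv)>3: print("offset mm",(M.T@(np.array([float(a) for a in sys.argv[1:4]])-o["eef_pos"])*1000).round(1))
E
python3 st.py .509 -.0121 .094
```

```text
15.45 [ 0.5092 -0.0106  0.1686] yaw 10.07 z [ 5.e-04  0.e+00 -1.e+00] F [-0.32  0.38 -0.04] M [0.001 0.034 0.035] 0.047827610802815466
offset mm [-1.4 -0.5 74.6]
```

Emit:
move_arm --motion '[{"offset":[-1.4,-0.5,20],"rotation":[0,0,0]},{"offset":[0,0,25],"rotation":[0,0,0]},{"offset":[0,0,18],"rotation":[0,0,0]},{"offset":[0,0,11.5],"rotation":[0,0,0]},{"offset":[0,0,0],"rotation":[0,0,0]},{"offset":[0,0,0],"rotation":[0,0,0]}]'

```text
clock: 16.05
eef_pos: [0.5091, -0.0122, 0.0941]
tcp_rot: [0.642, 0.767, 0.0, 0.0]
contact_force: [-0.3, 0.6, -0.1]
gripper_width: 0.0481
finger_force: 0.0
```

Emit:
move_arm --motion '[{"offset":[0,0,0],"rotation":[0,0,0]},{"offset":[0,0,0],"rotation":[0,0,0]},{"offset":[0,0,0],"rotation":[0,0,0]},{"offset":[0,0,0],"rotation":[0,0,0]},{"offset":[0,0,0],"rotation":[0,0,0]},{"offset":[0,0,0],"rotation":[0,0,0]},{"offset":[0,0,0],"rotation":[0,0,0]}]' --hand 3 --squeeze 40

```text
clock: 16.75
eef_pos: [0.5087, -0.0121, 0.0936]
tcp_rot: [0.642, 0.767, -0.0, -0.0]
contact_force: [0.5, -0.7, 0.8]
gripper_width: 0.0121
finger_force: 40.0
```

```bash
python3 st.py
```

```text
16.75 [ 0.5087 -0.0121  0.0936] yaw 10.19 z [-3.e-04 -0.e+00 -1.e+00] F [ 0.47 -0.75  0.77] M [-0.089  0.085  0.003] 0.012073018979447783
```

Emit:
move_arm --motion '[{"offset":[0,0,-10],"rotation":[0,0,0]},{"offset":[0,0,-20],"rotation":[0,0,0]},{"offset":[0,0,-25],"rotation":[0,0,0.0486]},{"offset":[0,0,-25],"rotation":[0,0,0.0486]},{"offset":[0,0,-20],"rotation":[0,0,0.0486]},{"offset":[0,0,-10],"rotation":[0,0,0.0486]},{"offset":[0,0,0],"rotation":[0,0,0.0486]},{"offset":[0,0,0],"rotation":[0,0,0.0486]},{"offset":[20,1.7,0],"rotation":[0,0,0]},{"offset":[30,2.6,0],"rotation":[0,0,0]},{"offset":[36,3.1,0],"rotation":[0,0,0]},{"offset":[36,3.1,0],"rotation":[0,0,0]},{"offset":[36,3.1,0],"rotation":[0,0,0]},{"offset":[36,3.1,0],"rotation":[0,0,0]},{"offset":[36,3.1,0],"rotation":[0,0,0]},{"offset":[30,2.6,0],"rotation":[0,0,0]},{"offset":[24,1.9,0],"rotation":[0,0,0]},{"offset":[0,0,0],"rotation":[0,0,0]},{"offset":[0,0,0],"rotation":[0,0,0]},{"offset":[0,0,0],"rotation":[0,0,0]}]'

```text
clock: 18.75
eef_pos: [0.5647, 0.2664, 0.2037]
tcp_rot: [0.746, 0.666, -0.0, -0.0]
contact_force: [0.3, -1.0, -1.2]
gripper_width: 0.0117
finger_force: 40.0
```

```bash
python3 st.py .565 .267 .1286
python3 - <<'E'
from h import *
a=snap("top","top5");b=snap("side","side5")
A=cv2.resize(a["color"][175:255,155:255],None,fx=4,fy=4,interpolation=cv2.INTER_CUBIC)
B=cv2.resize(b["color"][155:235,235:335],None,fx=4,fy=4,interpolation=cv2.INTER_CUBIC)
cv2.imwrite("pics/c5.png",np.hstack([A,B])[:,:,::-1])
E
```

```text
18.75 [0.5647 0.2664 0.2037] yaw -6.54 z [-7.e-04 -6.e-04 -1.e+00] F [ 0.29 -1.03 -1.17] M [-0.083  0.051  0.062] 0.011721698360578393
offset mm [ 0.7  0.2 75.1]
```

View pics/c5.png

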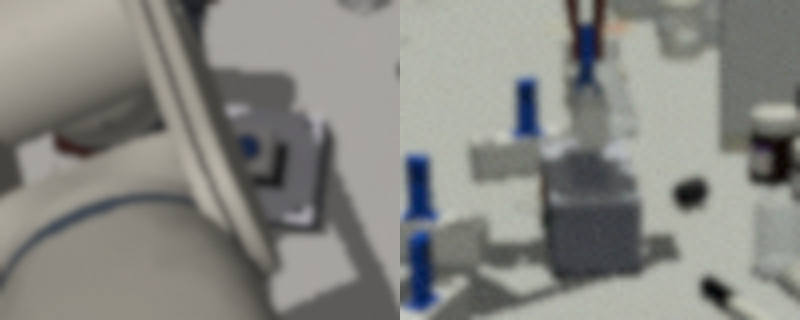

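The holder hangs upright above the slot. In the top crop its right end is at (275,150), inside the slot outline. Lowering in small steps.

Emit:
move_arm --motion '[{"offset":[0.7,0.2,10],"rotation":[0,0,0]},{"offset":[0,0,12],"rotation":[0,0,0]},{"offset":[0,0,10],"rotation":[0,0,0]},{"offset":[0,0,6],"rotation":[0,0,0]},{"offset":[0,0,3],"rotation":[0,0,0]},{"offset":[0,0,0],"rotation":[0,0,0]},{"offset":[0,0,0],"rotation":[0,0,0]}]'

```text
clock: 19.55
eef_pos: [0.5657, 0.2681, 0.1628]
tcp_rot: [0.746, 0.666, 0.0, 0.0]
contact_force: [0.5, 0.3, -2.1]
gripper_width: 0.0118
finger_force: 40.0
```

```bash
python3 st.py .565 .267 .1286
python3 - <<'E'
from h import *
a=snap("top","top6")
A=cv2.resize(a["color"][195:245,195:245],(600,600),interpolation=cv2.INTER_CUBIC)
cv2.imwrite("pics/c6.png",A[:,:,::-1])
E
```

```text
19.55 [0.5657 0.2681 0.1628] yaw -6.52 z [ 3.e-04  2.e-04 -1.e+00] F [ 0.53  0.34 -2.07] M [-0.047  0.061  0.034] 0.011794938348874713
offset mm [-1.2 -0.5 34.2]
```

View pics/c6.png

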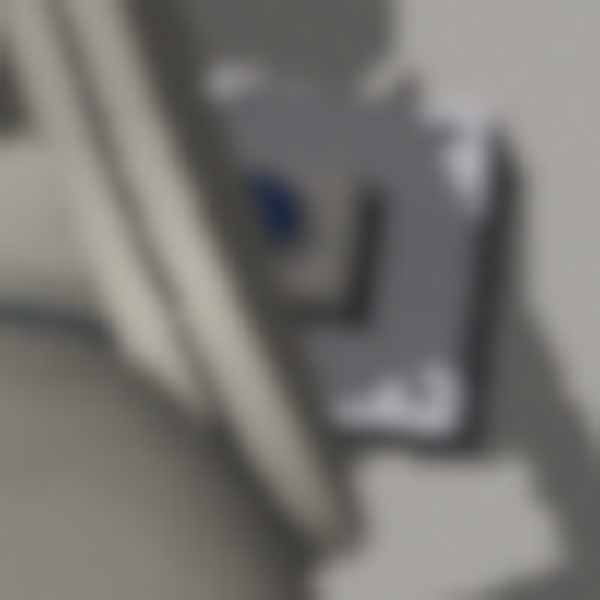

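The block's right end is at crop x≈352 and the slot's at ≈383, with a dark gap along the near edge too; there is no contact yet.

```bash
python3 st.py
python3 - <<'E'
from h import *
c=load("top6");f=lambda p:(np.array(p)+.5)/12-.5+195
B=onz(c,[f([352,240])],.1092)[0];S=onz(c,[f([383,240])],.075)[0]
u=np.array([.1132,.9936]) # tool x = holder +y
n=np.array([.9936,-.1132])
b2=onz(c,[f([320,303])],.1092)[0];s2=onz(c,[f([340,322])],.075)[0]
print("end gap mm (want 2)",((B-S)[:2]@u)*1e3,"near-edge gap (want 2)",(b2-s2)[:2]@n*1e3)
g=c["color"].mean(2);print(g[213:218,220:232].round().astype(int));print(g[216:226,222:226].round().astype(int))
E
```

```text
19.6 [0.5658 0.2682 0.163 ] yaw -6.52 z [ 7.e-04  3.e-04 -1.e+00] F [-0.19  0.64 -1.37] M [-0.016  0.055 -0.005] 0.011890598441802297
end gap mm (want 2) 2.7629677661802674 near-edge gap (want 2) 0.2776354895180254
[[ 73  89  99  95  78  57  59  81  95  98  99  99]
 [ 73  88  96  92  75  57  61  83  95  98  98  99]
 [ 80  92  97  89  72  55  64  84  96  98  98  99]
 [ 91  98  99  88  68  55  67  86  96  98  98  98]
 [ 99 103 100  85  65  56  70  89  97  99  98  99]]
[[ 99  88  68  55]
 [100  85  65  56]
 [ 95  81  59  55]
 [ 85  73  55  55]
 [ 69  62  51  58]
 [ 64  60  56  64]
 [ 81  78  76  80]
 [ 94  94  93  93]
 [ 97  99  99  99]
 [ 96  99 100 100]]
```

Emit:
move_arm --motion '[{"offset":[-0.7,0.2,0],"rotation":[0,0,0]},{"offset":[0,0,3],"rotation":[0,0,0]},{"offset":[0,0,3],"rotation":[0,0,0]},{"offset":[0,0,3],"rotation":[0,0,0]},{"offset":[0,0,3],"rotation":[0,0,0]},{"offset":[0,0,0],"rotation":[0,0,0]},{"offset":[0,0,0],"rotation":[0,0,0]},{"offset":[0,0,0],"rotation":[0,0,0]}]'

```text
clock: 20.4
eef_pos: [0.5657, 0.2673, 0.1508]
tcp_rot: [0.746, 0.666, 0.0, 0.0]
contact_force: [0.2, -0.1, -2.3]
gripper_width: 0.0117
finger_force: 40.0
```

```bash
python3 st.py .566 .2675 .1286
```

```text
20.4 [0.5657 0.2673 0.1508] yaw -6.52 z [ 2.e-04  1.e-04 -1.e+00] F [ 0.19 -0.07 -2.31] M [-0.137  0.064  0.012] 0.011694615202725044
offset mm [ 0.2  0.3 22.2]
```

Emit:
move_arm --motion '[{"offset":[0,0,4],"rotation":[0,0,0]},{"offset":[0,0,4],"rotation":[0,0,0]},{"offset":[0,0,4],"rotation":[0,0,0]},{"offset":[0,0,4],"rotation":[0,0,0]},{"offset":[0,0,3],"rotation":[0,0,0]},{"offset":[0,0,2],"rotation":[0,0,0]},{"offset":[0,0,1],"rotation":[0,0,0]},{"offset":[0,0,0],"rotation":[0,0,0]},{"offset":[0,0,0],"rotation":[0,0,0]},{"offset":[0,0,0],"rotation":[0,0,0]},{"offset":[0,0,0],"rotation":[0,0,0]}]'

```text
clock: 21.5
eef_pos: [0.5657, 0.2673, 0.1289]
tcp_rot: [0.746, 0.666, 0.0, 0.0]
contact_force: [0.2, 0.4, -1.2]
gripper_width: 0.0121
finger_force: 40.0
```

```bash
python3 st.py .566 .2675 .1286
```

```text
21.5 [0.5657 0.2673 0.1289] yaw -6.52 z [ 2.e-04  1.e-04 -1.e+00] F [ 0.24  0.37 -1.16] M [-0.014  0.055  0.037] 0.012136122111969272
offset mm [0.3 0.3 0.3]
```

Emit:
move_arm --motion '[{"offset":[0,0.5,0],"rotation":[0,0,0]},{"offset":[0,0.5,0],"rotation":[0,0,0]},{"offset":[0,0,0],"rotation":[0,0,0]},{"offset":[0,0,0],"rotation":[0,0,0]}]'

```text
clock: 21.9
eef_pos: [0.5663, 0.2671, 0.1286]
tcp_rot: [0.746, 0.666, -0.0, -0.0]
contact_force: [-1.4, 0.7, -1.6]
gripper_width: 0.0116
finger_force: 40.0
```

Emit:
move_arm --motion '[{"offset":[0,-0.7,0],"rotation":[0,0,0]},{"offset":[0,-0.7,0],"rotation":[0,0,0]},{"offset":[0,-0.6,0],"rotation":[0,0,0]},{"offset":[0,0,0],"rotation":[0,0,0]},{"offset":[0,0,0],"rotation":[0,0,0]}]'

```text
clock: 22.4
eef_pos: [0.5647, 0.2674, 0.1287]
tcp_rot: [0.746, 0.666, 0.0, 0.0]
contact_force: [-0.7, 0.7, -2.3]
gripper_width: 0.0119
finger_force: 40.0
```

Emit:
move_arm --motion '[{"offset":[0,-0.5,0],"rotation":[0,0,0]},{"offset":[0,-0.5,0],"rotation":[0,0,0]},{"offset":[0,0,0],"rotation":[0,0,0]},{"offset":[0,0,0],"rotation":[0,0,0]},{"offset":[0,0,0],"rotation":[0,0,0]}]'

```text
clock: 22.9
eef_pos: [0.5636, 0.2675, 0.1287]
tcp_rot: [0.746, 0.666, 0.0, 0.0]
contact_force: [0.1, -0.2, -2.6]
gripper_width: 0.0119
finger_force: 40.0
```

```bash
python3 st.py .566 .2675 .1286
```

```text
22.9 [0.5636 0.2675 0.1287] yaw -6.52 z [ 1.e-04  0.e+00 -1.e+00] F [ 0.12 -0.2  -2.61] M [-0.034  0.091  0.028] 0.011929161991523973
offset mm [0.3 2.4 0.1]
```

Emit:
move_arm --motion '[{"offset":[0,1,0],"rotation":[0,0,0]},{"offset":[0,1,0],"rotation":[0,0,0]},{"offset":[0,0.5,0],"rotation":[0,0,0]},{"offset":[0,0.5,0],"rotation":[0,0,0]},{"offset":[0,0,0],"rotation":[0,0,0]},{"offset":[0,0,0],"rotation":[0,0,0]},{"offset":[0,0,0],"rotation":[0,0,0]}]'

```text
clock: 23.6
eef_pos: [0.5664, 0.2671, 0.1286]
tcp_rot: [0.746, 0.666, -0.0, -0.0]
contact_force: [-1.0, 0.4, -1.9]
gripper_width: 0.0117
finger_force: 40.0
```

```bash
python3 st.py .566 .2675 .1286
```

```text
23.6 [0.5664 0.2671 0.1286] yaw -6.52 z [-5.e-04 -1.e-04 -1.e+00] F [-0.99  0.38 -1.94] M [0.059 0.413 0.101] 0.011730342855298375
offset mm [ 0.3 -0.4 -0. ]
```

At x≈.5664 the moment My jumps to 0.41 N·m, so the far edge is there. Now finding the near edge.

Emit:
move_arm --motion '[{"offset":[0,-1,0],"rotation":[0,0,0]},{"offset":[0,-1,0],"rotation":[0,0,0]},{"offset":[0,-1,0],"rotation":[0,0,0]},{"offset":[0,-0.7,0],"rotation":[0,0,0]},{"offset":[0,0,0],"rotation":[0,0,0]},{"offset":[0,0,0],"rotation":[0,0,0]},{"offset":[0,0,0],"rotation":[0,0,0]}]'

```text
clock: 24.3
eef_pos: [0.563, 0.2676, 0.1287]
tcp_rot: [0.746, 0.666, 0.0, 0.0]
contact_force: [0.6, -0.0, -1.9]
gripper_width: 0.0118
finger_force: 40.0
```

```bash
python3 st.py
```

```text
24.3 [0.563  0.2676 0.1287] yaw -6.52 z [ 1.e-04  0.e+00 -1.e+00] F [ 0.64 -0.03 -1.89] M [-0.09   0.061 -0.005] 0.0118285523304971
```

Emit:
move_arm --motion '[{"offset":[0,-0.5,0],"rotation":[0,0,0]},{"offset":[0,0,0],"rotation":[0,0,0]},{"offset":[0,0,0],"rotation":[0,0,0]}]'

```text
clock: 24.6
eef_pos: [0.5625, 0.2676, 0.1287]
tcp_rot: [0.746, 0.666, 0.0, 0.0]
contact_force: [1.1, -0.2, -2.1]
gripper_width: 0.0116
finger_force: 40.0
```

```bash
python3 st.py
```

```text
24.6 [0.5625 0.2676 0.1287] yaw -6.52 z [ 3.e-04  0.e+00 -1.e+00] F [ 1.07 -0.18 -2.14] M [-0.068 -0.04  -0.032] 0.011630338481433876
```

Emit:
move_arm --motion '[{"offset":[0,1,0],"rotation":[0,0,0]},{"offset":[0,0.9,0],"rotation":[0,0,0]},{"offset":[0.6,0,0],"rotation":[0,0,0]},{"offset":[0.6,0,0],"rotation":[0,0,0]},{"offset":[0,0,0],"rotation":[0,0,0]},{"offset":[0,0,0],"rotation":[0,0,0]},{"offset":[0,0,0],"rotation":[0,0,0]}]'

```text
clock: 25.3
eef_pos: [0.5644, 0.2684, 0.1286]
tcp_rot: [0.746, 0.666, -0.0, 0.0]
contact_force: [0.2, -2.2, -1.1]
gripper_width: 0.0117
finger_force: 40.0
```

```bash
python3 st.py
```

```text
25.3 [0.5644 0.2684 0.1286] yaw -6.52 z [-2.e-04 -3.e-04 -1.e+00] F [ 0.22 -2.15 -1.1 ] M [-0.516 -0.01  -0.007] 0.011657538629617653
```

Emit:
move_arm --motion '[{"offset":[-0.8,0,0],"rotation":[0,0,0]},{"offset":[-0.8,0,0],"rotation":[0,0,0]},{"offset":[-0.8,0,0],"rotation":[0,0,0]},{"offset":[0,0,0],"rotation":[0,0,0]},{"offset":[0,0,0],"rotation":[0,0,0]},{"offset":[0,0,0],"rotation":[0,0,0]}]'

```text
clock: 25.9
eef_pos: [0.5642, 0.2663, 0.1287]
tcp_rot: [0.746, 0.666, 0.0, -0.0]
contact_force: [0.8, -0.0, -1.7]
gripper_width: 0.012
finger_force: 40.0
```

```bash
python3 st.py
```

```text
25.9 [0.5642 0.2663 0.1287] yaw -6.52 z [ 0.e+00  1.e-04 -1.e+00] F [ 0.8  -0.02 -1.66] M [-0.046  0.078 -0.005] 0.01199298817642291
```

Emit:
move_arm --motion '[{"offset":[-0.8,0,0],"rotation":[0,0,0]},{"offset":[-0.7,0,0],"rotation":[0,0,0]},{"offset":[-0.5,0,0],"rotation":[0,0,0]},{"offset":[0,0,0],"rotation":[0,0,0]},{"offset":[0,0,0],"rotation":[0,0,0]},{"offset":[0,0,0],"rotation":[0,0,0]}]'

```text
clock: 26.5
eef_pos: [0.564, 0.2644, 0.1287]
tcp_rot: [0.746, 0.666, 0.0, -0.0]
contact_force: [0.8, 1.5, -2.5]
gripper_width: 0.0115
finger_force: 40.0
```

```bash
python3 st.py
```

```text
26.5 [0.564  0.2644 0.1287] yaw -6.52 z [ 1.e-04  2.e-04 -1.e+00] F [ 0.8   1.52 -2.47] M [0.194 0.091 0.035] 0.011478253931889613
```

Both slot edges are found in each direction (x .5627–.566, y .2645–.2681), so I go to the middle.

Emit:
move_arm --motion '[{"offset":[1,0.2,0],"rotation":[0,0,0]},{"offset":[0.9,0,0],"rotation":[0,0,0]},{"offset":[0,0,0],"rotation":[0,0,0]},{"offset":[0,0,0],"rotation":[0,0,0]},{"offset":[0,0,0],"rotation":[0,0,0]},{"offset":[0,0,0],"rotation":[0,0,0]},{"offset":[0,0,0],"rotation":[0,0,0]},{"offset":[0,0,0],"rotation":[0,0,0]}]'

```text
clock: 27.3
eef_pos: [0.5644, 0.2661, 0.1287]
tcp_rot: [0.746, 0.666, 0.0, 0.0]
contact_force: [0.6, -0.3, -2.1]
gripper_width: 0.0119
finger_force: 40.0
```

```bash
python3 st.py .5644 .2663 .1286
python3 - <<'E'
from h import *
a=snap("top","top7");b=snap("side","side7")
A=cv2.resize(a["color"][195:245,195:245],(400,400),interpolation=cv2.INTER_CUBIC)
B=cv2.resize(b["color"][165:215,258:308],(400,400),interpolation=cv2.INTER_CUBIC)
cv2.imwrite("pics/c7.png",np.hstack([A,B])[:,:,::-1])
E
```

```text
27.3 [0.5644 0.2661 0.1287] yaw -6.52 z [ 0.  0. -1.] F [ 0.58 -0.31 -2.13] M [-0.064  0.057  0.022] 0.01190669470115453
offset mm [0.2 0.  0.1]
```

View pics/c7.png

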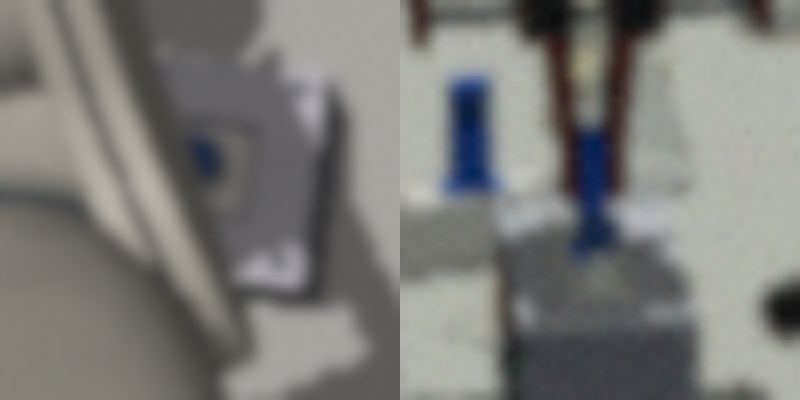

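The block's top face sits flush in the lid, with even gaps, a free-hanging weight of about 2 N and no side load. Handing in.

```bash
python3 -c "
from cell import manip
print(manip.job_done())"
```

```text
the job is handed in; nothing more can be done
None
```

I handed the job in at about 27 s: both blue-capped tubes are in the holder, which I'm still holding by its handle, centred in the reader slot, its top face within about 0.1 mm of lid level by the arm's pose, with no side load measured.

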